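# Put the trimming scraper back in its sloping rack slot

### The job

Take the green-handled scraper out of the blue wash caddy and slide it, blade first, fully home into the open slot of the green block on the sloping rack, then let go of it. The green block is clamped anywhere along its rail, so find its slot by feel or by eye; leave the yellow-handled scraper and the jar where they are.

Things in the scene. Friction and masses are not known exactly. Their poses are not given: they have to be found in the camera images.
- scraper_mid (a point): Centre of the loose green-handled scraper, 170 mm long, 160 g. z runs from blade to handle: blade tip at z -85, handle z +5 to +85 mm. x is width (blade 46, handle 34 mm), y thickness (blade 5, handle 16; last 10 mm of blade 42 x 3). Same after a half turn about z. Starts upright, blade down, in one of the caddy's two pockets; grip the handle across its thickness.
- other_scraper_mid (a point): Centre of the yellow-handled scraper, same make and axes, standing in the caddy's other pocket, 110 mm away. It must stay.
- caddy: Fixed blue wash caddy, 100 x 175 mm, origin under its centre, z up. Two white upright pockets at y +55 and -55 mm, each 52 (x) by 9 mm (y) inside, floor 6 mm and rim 70 mm above the table. The scrapers' blades stand loosely in them, thickness along the caddy's y.
- rack: Fixed sloping tool rack, origin on the table, front (-x) to the robot, base plate 150 x 235 mm. It carries the green slot block (see the next two). A fixed grey block (54 mm along y) centred 100 mm to the -y side of rack_bed holds a fixed black-handled scraper, standing 95 mm out of the bed's plane z = 0. The +y side is free.
- rack_bed: Frame of the rack's slope. z points OUT of the slot: up and back to the robot, 35 degrees from vertical, so the scraper enters tilted 35 degrees. y is level along the rail, x up the slope. Origin: middle of the slot mouth if the green block were at mid-rail, 105 mm above the table. The block is really clamped, rigidly, anywhere from y -20 to +20 mm; x, z are exact.
- block_nominal (a point): Same point and axes as rack_bed. Green block about its slot's middle: 66 (x) by 60 mm (y), top face at z 0, standing 25 mm above a metal apron (z -25) reaching 25 mm past it on both y sides, so its side faces can be felt 30 mm from the slot's middle. Slot: 54 (x) by 8 mm (y), 75 mm deep to a hard floor at z -75, with a 45 degree lead-in 3.5 mm wide on its long sides.
- jar_mid (a point): Centre (half-way up) of a clear jar with a green lid, 60 mm across, 110 mm tall, standing loose between caddy and rack; it must stay.
Not all that is in view belongs to the job. What is shaped like the part that bears scraper_mid but orange is not meant.

How it is judged:
By the outcome, as a careful person would: the job done as asked, in the order asked, and still so for the second after the job is handed in, with the robot touching nothing.
It also fails if it takes over 58 s, if anything falls off the work surface, if the arm or the gripper's body presses on something with over 40 N, if the wrist force passes 120 N, or if a joint passes its speed limit or range.

### The arm

A 7-joint arm with a two-finger parallel gripper is mounted at the origin on the work surface. World frame = base frame: x ahead of the robot, y to its left, z up, the work surface at z = 0. Lengths are in m, angles in rad, forces in N, time in s.
With the tool pointing down it reaches from about 0.35 to 0.9 m from the base axis. Payload 8.1 kg.
Tool frame: the origin (TCP) lies at the centre of the arm's flange, where the gripper is bolted on; the fingertips stand 178 mm ahead of it and the grasp point (between the pads) lies 159 mm ahead of it; z points along the fingers, y is the direction in which the jaws open and shut (so a half turn about z gives the same grasp; the last joint's range is limited). The gripper opens to 92 mm and grips with 3 to 60 N. Pads are 19 mm wide; open, the fingers measure 130 mm over their backs; the gripper's body (75 mm by 190 mm) begins 47 mm behind the grasp point.
Start: joints at [-1.234, 0.434, 0.025, 1.573, -0.012, 1.134, -0.075], TCP at [0.266, 0.566, 0.405] pointing down, gripper open.
Joint ranges: [-2.62, 2.62], [-0.44, 2.09], [-1.27, 1.32], [0.08, 2.57], [-1.32, 4.46], [0.12, 2], [-2.74, 2.74]. Speed limits (rad/s): [2.22, 2.22, 3.01, 3.01, 3.14, 3.14, 3.14].

### API

Orientations are given as a rotation vector (axis times angle).
In Python, from cell import arm gives the robot as it stands. The module is installed in compiled form; this text tells all that it offers.
- The arm moves only by the tool move_arm, never from a script. Its argument "steps" is a list of rows, each a list of 4 numbers: the shift along the tool's x, y, z in mm, then the turn about the tool's z in rad. In form: [[x, y, z, twist], ...]. A call has 1 to 20 rows; each row is the pose to reach, as a shift and turn from the pose commanded when the call began, along the tool's axes at that moment; what a row does not reach only later rows make up. A row lasts 1/8 s, in which the tool goes at most 62.5 mm and 10.7 degrees, less where a joint would pass 70% of its speed; a pose out of reach is approached as far as the arm can. A call with a gripper value outside its range is refused whole. "grip" is the finger opening in mm, from 0 to 91.8, set as the call begins (left out, the last holds). The fingers move at their own pace and stop on an object; "grip_force" is the grip in N (left out, the last holds). Time passes only in rows, so rows that repeat a pose let the fingers close. It gives the time, the measured TCP pose, the force and the opening at its end, in the units of the state.
- arm.observe(): the state, without advancing time (a new reading comes with each control period).
- arm.get_image(name): name is "scene" or "top" or "wrist"; returns the picture (400x640x3 uint8, red, green, blue); there is no depth.
- arm.camera_info(name): a dict with "mtx" (3x3 intrinsics, pixels), "pose" (4x4, takes a point from camera to world coordinates); the wrist camera has in their place "T_tool_cam" (4x4, takes a point from camera to tool coordinates, whose origin is the TCP and whose axes are the flange's). Camera axes: x right, y down, z forward; pixel columns grow to the right and rows downward; lengths in m; the calibration is good to about 2 mm. A picture is of the moment at which its call begins: read the wrist's pose just before it. camera_info takes no time and is no camera call.
- arm.sign_off(): hands the job in, once; it reports no verdict.
The state is a dict: "clock": time; "joints": joint angles; "dq": joint speeds; "joint_efforts": joint torques, N m; "position": TCP position; "ee_rot": TCP orientation; "force": force on the tool from outside, world axes, zero at the start; "ft_torque": the same for the moment, N m; "width": opening from 0.0 (shut) to 1.0 (fully open).
Only numpy, scipy, OpenCV 4.12 (cv2) and the standard library are available. Lean on these libraries where they do the work, as an engineer would, in place of code of your own. Each camera call takes 0.05 s, during which the arm holds its last target.

## Working session

There is one attempt and no reset: what is moved stays moved. The work goes in short steps, Python scripts to look and compute and a tool call to move; the robot and the scene stay as the last step left them, time stands still between calls to the robot, and variables do not carry over. Pictures are saved under pics/ and viewed, and the job is handed in when it is done.

Besides the shell and the picture viewer there is one more tool, called after "Call:" as name(argument=value, ...) on one line, values as JSON. move_arm: Moves the arm, as the interface text tells. Its arguments: {"type":"object","properties":{"steps":{"type":"array"},"grip":{"type":"number"},"grip_force":{"type":"number"}},"required":["steps"]}

```bash
mkdir -p pics
python3 - <<'E'
from cell import arm
import cv2,numpy as np
s=arm.observe();print(s)
for n in ["scene","top","wrist"]:
    im=arm.get_image(n);cv2.imwrite(f"pics/{n}0.png",im[:,:,::-1]);print(n,arm.camera_info(n))
E
```

```text
{'clock': 0.0, 'joints': array([-1.23365773,  0.43520602,  0.02495821,  1.5741308 , -0.01158728,
        1.1339904 , -0.07508202]), 'dq': array([-0.0003848 , -0.00088279,  0.0005866 ,  0.003297  , -0.00088248,
       -0.00133865,  0.0010028 ]), 'joint_efforts': array([-4.52731610e-04, -6.67864537e+01,  9.84599032e-01, -3.14461005e+01,
       -6.06590370e-02,  4.26345645e-02,  1.65691072e-04]), 'position': array([0.26598483, 0.56530463, 0.40394209]), 'ee_rot': array([-6.85195284e-01, -3.06575451e+00,  2.47734676e-03]), 'force': array([-0.22268707,  0.45183213, -0.83548449]), 'ft_torque': array([-1.68482219e-02, -3.32465189e-05,  2.76023548e-02]), 'width': 0.999272282052185}
scene {'mtx': array([[364.68036085,   0.        , 320.48596228],
       [  0.        , 364.68036085, 200.36537427],
       [  0.        ,   0.        ,   1.        ]]), 'pose': array([[ 0.67199137,  0.47412677, -0.56888611,  1.06878878],
       [ 0.74044321, -0.44374292,  0.50481291, -0.45400283],
       [-0.01309387, -0.76045777, -0.64925536,  0.68040104],
       [ 0.        ,  0.        ,  0.        ,  1.        
[... 346 characters left out ...]
3],
       [-4.24653362e-04, -8.60554005e-02, -9.96290263e-01,
         1.03645100e+00],
       [ 0.00000000e+00,  0.00000000e+00,  0.00000000e+00,
         1.00000000e+00]])}
wrist {'mtx': array([[295.13912965,   0.        , 318.80287861],
       [  0.        , 295.13912965, 195.54354479],
       [  0.        ,   0.        ,   1.        ]]), 'T_tool_cam': array([[ 4.02687521e-04, -9.58421009e-01, -2.85357682e-01,
         7.59325921e-02],
       [ 9.99999457e-01,  1.11777687e-04,  1.03574299e-03,
         1.39797338e-03],
       [-9.60781220e-04, -2.85357944e-01,  9.58420534e-01,
         2.01504910e-02],
       [ 0.00000000e+00,  0.00000000e+00,  0.00000000e+00,
         1.00000000e+00]])}
```

View pics/scene0.png

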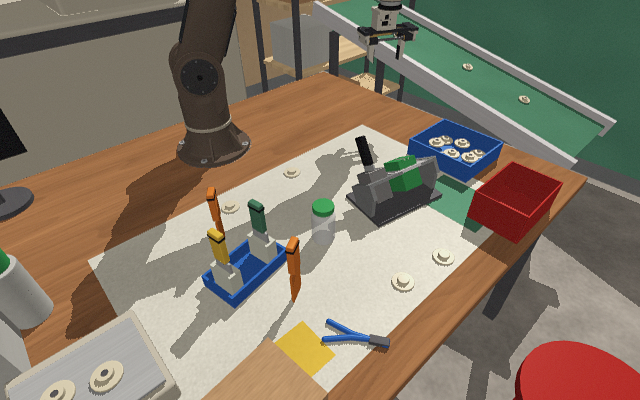

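View pics/top0.png

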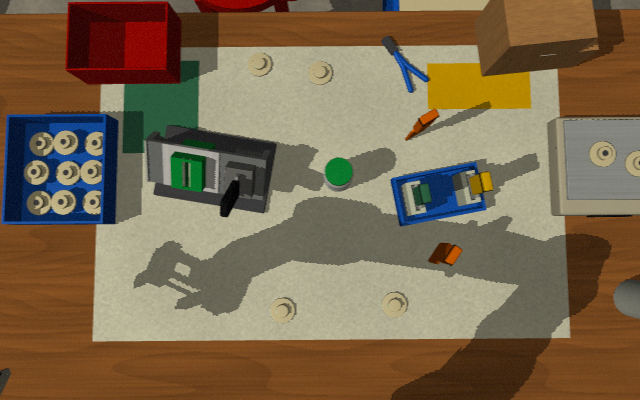

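View pics/wrist0.png

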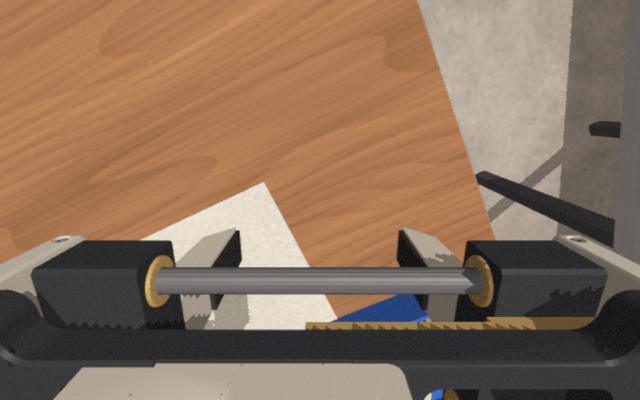

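Candidates for the scraper:
- **Green handle in caddy:** scene (259,220), top (418,193). This is the one I choose.
- **Yellow handle in caddy:** scene (218,248). Must stay.
- **Orange lookalikes:** scene (213,210) and (292,265). Not meant.
- **Black, fixed on rack:** scene (364,150).

Next I'll check close crops.

Run:
```python
import cv2,numpy as np
t=cv2.imread("pics/top0.png");s=cv2.imread("pics/scene0.png")
a=cv2.resize(t[150:240,370:510],None,fx=5,fy=5,interpolation=cv2.INTER_CUBIC)
b=cv2.resize(t[115:220,135:290],None,fx=5,fy=5,interpolation=cv2.INTER_CUBIC)
c=cv2.resize(s[180:310,180:320],None,fx=4.5,fy=4.5,interpolation=cv2.INTER_CUBIC)
cv2.imwrite("pics/ca.png",a);cv2.imwrite("pics/cb.png",b);cv2.imwrite("pics/cc.png",c)
```

```text
(no output)
```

View pics/ca.png

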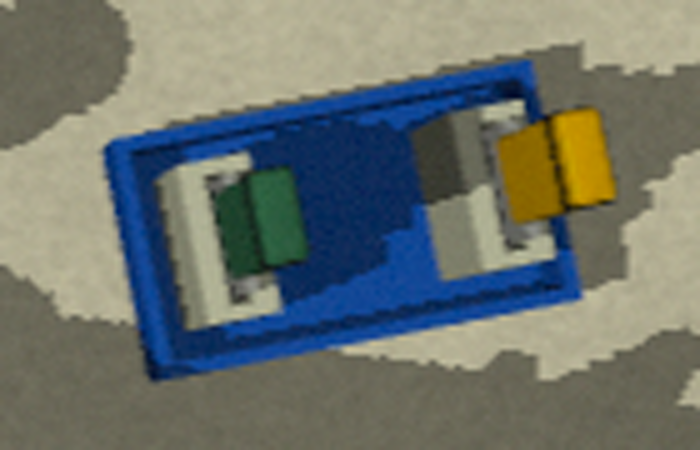

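View pics/cb.png

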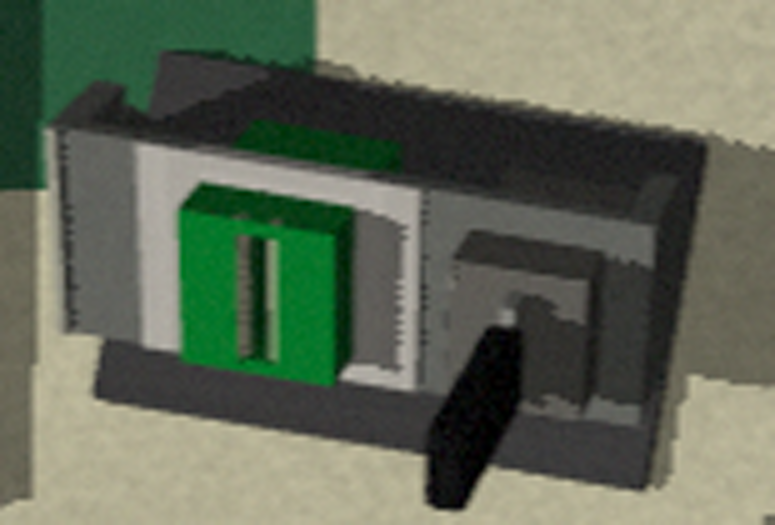

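View pics/cc.png

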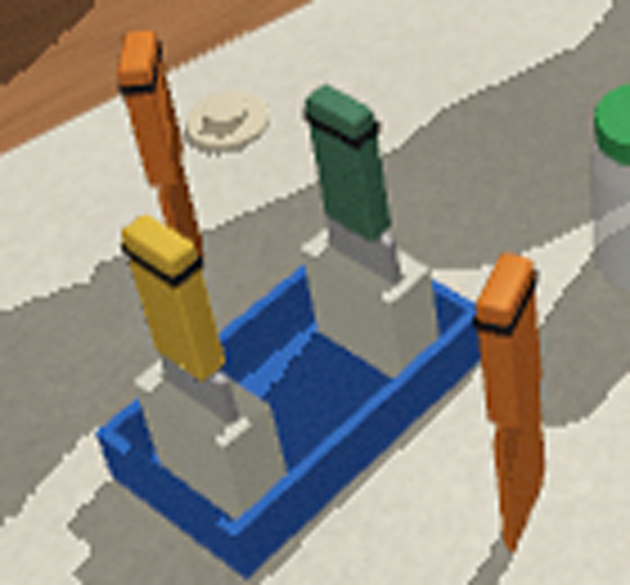

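```bash
cat > h.py <<'E'
import numpy as np
from cell import arm
def ray(K,T,uv):
    d=np.array([(uv[0]-K[0,2])/K[0,0],(uv[1]-K[1,2])/K[1,1],1.]);return T[:3,3],T[:3,:3]@d
def onz(K,T,uv,z):
    o,d=ray(K,T,uv);return o+d*(z-o[2])/d[2]
E
python3 - <<'E'
from h import *
i=arm.camera_info("top");K,T=i["mtx"],i["pose"]
A=lambda c:((c[0]+.5)/5-.5+370,(c[1]+.5)/5-.5+150)
B=lambda c:((c[0]+.5)/5-.5+135,(c[1]+.5)/5-.5+115)
P=lambda n,p,z:print(n,np.round(onz(K,T,p,z)*1000,1))
for c in [(248,171),(292,168),(305,262),(262,267)]:P("g",A(c),.176)
for c in [(550,118),(597,107),(614,196),(570,208)]:P("y",A(c),.176)
for c in [(160,175),(248,152),(283,310),(190,328)]:P("pock",A(c),.070)
for n,c,z in [("UL",(182,208),.1239),("UR",(337,235),.1239),("LR",(335,383),.0861),("LL",(183,362),.0861),("slotT",(258,236),.1205),("slotB",(258,361),.0895),("mid",(258,299),.105),("blacktop",(460,430),.17)]:P(n,B(c),z)
P("jar",(339,171),.11)
P("orange",(452,245),.17); P("orangelow",(434,263),.17)
E
```

```text
g [ 550.8 -157.1  176. ]
g [ 551.7 -172.5  176. ]
g [ 518.7 -176.3  176. ]
g [ 517.1 -161.2  176. ]
y [ 568.7 -263.5  176. ]
y [ 572.5 -280.1  176. ]
y [ 541.1 -285.   176. ]
y [ 537.  -269.4  176. ]
pock [ 560.6 -141.9   70. ]
pock [ 569.4 -176.7   70. ]
pock [ 507.1 -189.    70. ]
pock [ 500.3 -152.5   70. ]
UL [611.3 295.6 123.9]
UR [600.8 237.6 123.9]
LR [548.8 247.2  86.1]
LL [557.4 306.2  86.1]
slotT [601.1 268.  120.5]
slotB [557.2 276.2  89.5]
mid [579.3 272.1 105. ]
blacktop [524.1 181.3 170. ]
jar [583.1 -18.2 110. ]
orange [ 443.6 -213.   170. ]
orangelow [ 412.7 -180.8  170. ]
```

```bash
cat >> h.py <<'E'
from scipy.spatial.transform import Rotation as Ro
def plan(target,jawyaw=None):
    s=arm.observe();R=Ro.from_rotvec(s["ee_rot"]).as_matrix()
    d=R.T@(np.array(target)-s["position"])*1000
    cy=np.degrees(np.arctan2(-R[0,1],R[1,1]))
    tw=0 if jawyaw is None else -np.radians(jawyaw-cy)
    print("pos",np.round(s["position"]*1000,1),"jawyaw",round(cy,2),"F",np.round(s["force"],1),"w",round(s["width"]*91.8,1),"t",round(s["clock"],2),"j",np.round(s["joints"],2))
    print("shift",np.round(d,1),"twist",round(tw,3))
E
python3 -c "
from h import *
plan([.5346,-.1668,.400],10.3)"
```

```text
pos [266.1 565.4 404.1] jawyaw -25.2 F [-0.4  0.5  0. ] w 92.0 t 0.15 j [-1.23  0.44  0.02  1.57 -0.01  1.13 -0.08]
shift [-554.7 -548.1    4.9] twist -0.62
```

Call:
move_arm(steps=[[-40,-40,0,-0.04],[-80,-80,0,-0.09],[-120,-118,0,-0.13],[-160,-158,1,-0.18],[-200,-197,1,-0.22],[-240,-237,2,-0.27],[-280,-276,2,-0.31],[-320,-316,3,-0.36],[-360,-355,3,-0.4],[-400,-395,4,-0.45],[-440,-434,4,-0.49],[-480,-474,4,-0.54],[-520,-513,4,-0.58],[-555,-548,5,-0.62],[-555,-548,5,-0.62],[-555,-548,5,-0.62],[-555,-548,5,-0.62]])

```text
clock: 2.28
position: [0.5348, -0.1651, 0.3996]
ee_rot: [0.285, -3.128, -0.001]
force: [-0.0, 0.1, 0.5]
width: 1.002
```

Run:
```python
from h import *
import cv2
plan([.5346,-.1668,.310],10.3)
cv2.imwrite("pics/w1.png",arm.get_image("wrist")[:,:,::-1])
```

```text
pos [ 534.8 -165.1  399.6] jawyaw 10.43 F [-0.   0.1  0.5] w 92.0 t 2.27 j [-0.06  0.34  0.35  1.76 -0.13  1.06  2.09]
shift [ 0.5 -1.7 89.6] twist 0.002
```

View pics/w1.png

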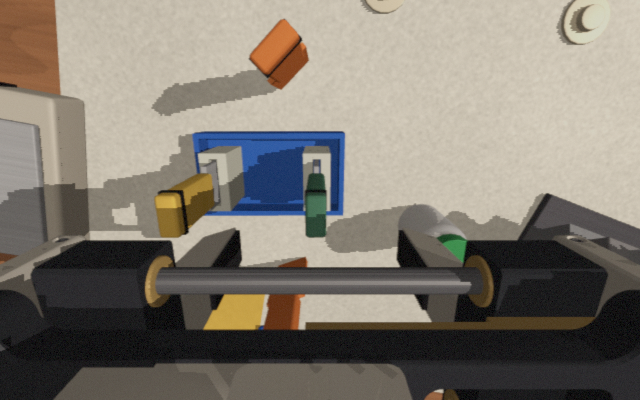

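Run:
```python
from h import *
import cv2
s=arm.observe();R=Ro.from_rotvec(s["ee_rot"]).as_matrix()
i=arm.camera_info("wrist");W=np.eye(4);W[:3,:3]=R;W[:3,3]=s["position"];T=W@i["T_tool_cam"];K=i["mtx"]
im=cv2.imread("pics/w1.png");hsv=cv2.cvtColor(im,cv2.COLOR_BGR2HSV)
m=((hsv[...,0]>60)&(hsv[...,0]<90)&(hsv[...,1]>90)&(hsv[...,2]>30)).astype(np.uint8)
m[:,:290]=0;m[:,350:]=0
for r in range(165,242,4):
    c=np.flatnonzero(m[r]);print(r,(c.min(),c.max(),im[r,c].mean(0).round()) if len(c) else None)
for c in [(305.5,189),(326,189),(326,237),(305.5,237),(316,213)]:print(np.round(onz(K,T,c,.176)*1000,1))
cv2.imwrite("pics/w1c.png",cv2.resize(im[140:250,250:390],None,fx=5,fy=5,interpolation=cv2.INTER_CUBIC))
```

```text
165 None
169 None
173 None
177 (np.int64(310), np.int64(322), array([43., 58., 36.]))
181 (np.int64(309), np.int64(322), array([45., 59., 36.]))
185 (np.int64(310), np.int64(322), array([45., 60., 36.]))
189 (np.int64(308), np.int64(323), array([36., 46., 27.]))
193 (np.int64(309), np.int64(322), array([43., 58., 36.]))
197 (np.int64(307), np.int64(320), array([ 78., 104.,  66.]))
201 (np.int64(308), np.int64(323), array([ 86., 113.,  72.]))
205 (np.int64(308), np.int64(324), array([ 87., 114.,  73.]))
209 (np.int64(308), np.int64(323), array([ 86., 113.,  72.]))
213 (np.int64(306), np.int64(325), array([ 81., 105.,  66.]))
217 (np.int64(307), np.int64(324), array([54., 72., 44.]))
221 (np.int64(307), np.int64(324), array([52., 69., 43.]))
225 (np.int64(310), np.int64(323), array([54., 71., 44.]))
229 (np.int64(307), np.int64(322), array([52., 70., 43.]))
233 (np.int64(307), np.int64(324), array([51., 69., 42.]))
237 None
241 None
[ 517.3 -177.3  176. ]
[ 514.6 -162.9  176. ]
[ 551.4 -155.9  176. ]
[ 554.2 -171.   176. ]
[ 533.9 -166.7  176. ]
```

View pics/w1c.png

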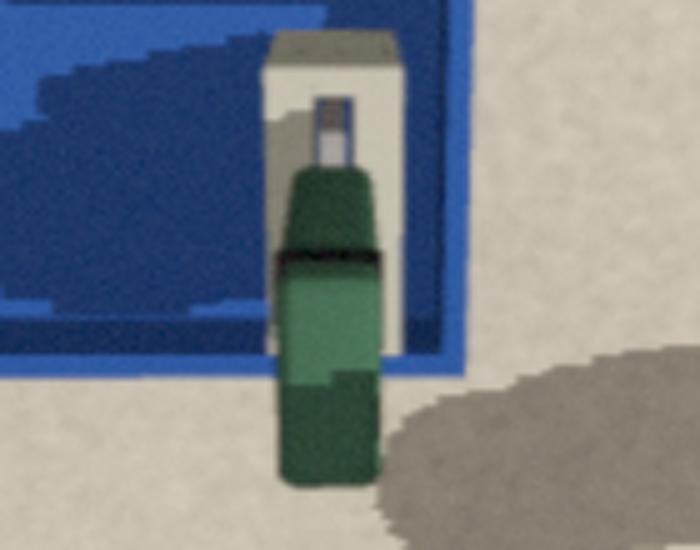

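The crop shows the green handle, top face centred at wrist (316,213), standing in the pocket nearer the jar. Both views agree to about 1 mm. Descending and gripping.

Call:
move_arm(steps=[[0,-2,25,0],[0,-2,50,0],[0,-2,75,0],[0,-2,90,0],[0,-2,90,0],[0,-2,90,0]])

```text
clock: 3.08
position: [0.5357, -0.1686, 0.3106]
ee_rot: [-0.283, 3.128, -0.0]
force: [-0.2, 0.6, 0.1]
width: 0.996
```

Call:
move_arm(steps=[[0,0,0,0],[0,0,0,0],[0,0,0,0],[0,0,0,0],[0,0,0,0],[0,0,0,0],[0,0,0,0],[0,0,0,0]], grip=0, grip_force=20)

```text
clock: 4.08
position: [0.5353, -0.1686, 0.3097]
ee_rot: [-0.282, 3.129, 0.0]
force: [0.2, -0.8, 0.0]
width: 0.182
```

Run:
```python
from h import *
plan([.5346,-.1668,.370],10.3)
```

```text
pos [ 535.3 -168.6  309.7] jawyaw 10.32 F [ 0.2 -0.8  0. ] w 16.7 t 4.08 j [-0.02  0.44  0.32  1.86 -0.18  0.87  2.13]
shift [  0.4   1.9 -60.3] twist 0.0
```

Run:
```python
from h import *
i=arm.camera_info("top");K,T=i["mtx"],i["pose"]
j=arm.camera_info("scene");L,S=j["mtx"],j["pose"]
print("base",onz(K,T,(407,138),0),onz(L,S,(296,300),0))
for z in (.1,.15,.17,.18): print(z,onz(K,T,(428,117),z),onz(L,S,(293,241),z))
print("orange1")
for z in (.1,.15,.17,.18): print(z,onz(K,T,(443,253),z),onz(L,S,(211,191),z))
# tray height: near corner scene crop cc (245,530)/(245,578)
C=lambda c:(c[0]/4.5+180,c[1]/4.5+180)
b=onz(L,S,C((247,578)),0);print("corner",b)
for z in (.02,.03,.04): print(z,onz(L,S,C((245,532)),z))
```

```text
base [ 0.66737465 -0.16570429  0.        ] [ 6.83766525e-01 -1.88673197e-01  1.11022302e-16]
0.1 [ 0.688188   -0.19097264  0.1       ] [ 0.62006493 -0.13762486  0.1       ]
0.15 [ 0.67603373 -0.18072101  0.15      ] [ 0.65872129 -0.16487998  0.15      ]
0.17 [ 0.67117202 -0.17662035  0.17      ] [ 0.67418384 -0.17578203  0.17      ]
0.18 [ 0.66874117 -0.17457003  0.18      ] [ 0.68191511 -0.18123305  0.18      ]
orange1
0.1 [ 0.42739605 -0.21289878  0.1       ] [ 0.34276181 -0.18141288  0.1       ]
0.15 [ 0.42916626 -0.20147644  0.15      ] [ 0.4053071  -0.20489578  0.15      ]
0.17 [ 0.42987434 -0.19690751  0.17      ] [ 0.43032521 -0.21428894  0.17      ]
0.18 [ 0.43022839 -0.19462304  0.18      ] [ 0.44283427 -0.21898552  0.18      ]
corner [ 0.61123648 -0.29825302  0.        ]
0.02 [ 0.60258443 -0.29007786  0.02      ]
0.03 [ 0.60964385 -0.29256006  0.03      ]
0.04 [ 0.61670326 -0.29504227  0.04      ]
```

Call:
move_arm(steps=[[0,0,-15,0],[0,0,-30,0],[0,0,-48,0],[0,0,-66,0],[0,0,-80,0],[0,0,-80,0],[0,0,-80,0],[-20,0,-80,0],[-42,0,-80,0],[-62,0,-80,0],[-62,0,-80,0],[-62,0,-80,0]])

```text
clock: 5.58
position: [0.5955, -0.1579, 0.389]
ee_rot: [0.282, -3.127, -0.0]
force: [0.3, -0.4, -2.1]
width: 0.173
```

Run:
```python
from h import *
import cv2
plan([.5346,-.1668,.370],10.3)
a=arm.get_image("wrist")[:,:,::-1];b=arm.get_image("scene")[:,:,::-1]
b=cv2.resize(b[130:330,160:360],(400,400),interpolation=cv2.INTER_CUBIC)
cv2.imwrite("pics/l1.png",np.hstack([a[:,140:540],b]))
```

```text
pos [ 595.5 -157.9  389. ] jawyaw 10.29 F [ 0.3 -0.4 -2.1] w 15.8 t 5.58 j [-0.06  0.44  0.34  1.64 -0.16  1.09  2.07]
shift [61.5  2.1 19.1] twist -0.0
```

View pics/l1.png

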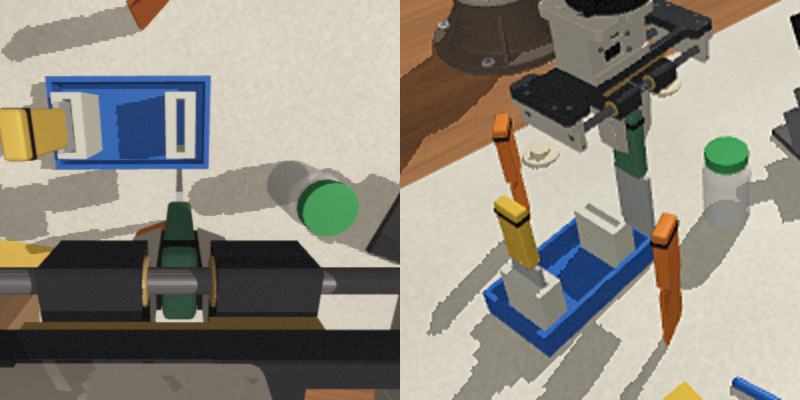

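Scraper is out of the pocket: scene crop (632,170), empty pocket at wrist crop (180,125). The tool cannot tilt, so I'll pivot the scraper in the pads by pressing its blade edge against the fixed pocket's outer end.

Call:
move_arm(steps=[[0,0,15,0],[0,0,30,0],[0,0,38,0],[0,0,38,0],[0,0,38,0]], grip_force=8)

```text
clock: 6.3
position: [0.5964, -0.1576, 0.352]
ee_rot: [-0.282, 3.128, -0.0]
force: [-0.3, 0.3, -1.5]
width: 0.172
```

Call:
move_arm(steps=[[4,0,0,0],[8,0,0,0],[14,0,-1,0],[20,0,-1.5,0],[26,0,-2,0],[32,0,-2,0],[38,0,-1.5,0],[44,0,-1,0],[50,0,-0.5,0],[50,0,-0.5,0]])

```text
clock: 7.55
position: [0.5464, -0.1666, 0.352]
ee_rot: [0.282, -3.128, -0.0]
force: [-1.1, -0.1, -1.4]
width: 0.173
```

Run:
```python
from h import *
import cv2
plan([.5346,-.1668,.370],10.3)
a=arm.get_image("wrist")[:,:,::-1];b=arm.get_image("scene")[:,:,::-1]
b=cv2.resize(b[130:330,160:360],(400,400),interpolation=cv2.INTER_CUBIC)
cv2.imwrite("pics/l2.png",np.hstack([a[:,140:540],b]))
```

```text
pos [ 546.4 -166.6  352. ] jawyaw 10.3 F [-1.1 -0.1 -1.4] w 15.8 t 7.55 j [-0.04  0.4   0.34  1.79 -0.16  0.97  2.11]
shift [ 11.7   1.9 -17.9] twist -0.0
```

View pics/l2.png

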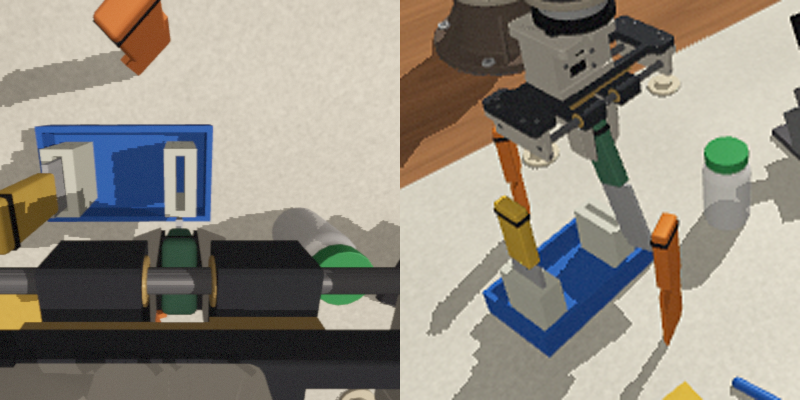

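The scraper pivots in the grip (scene crop, (620,175)). Continuing to about 35°.

Call:
move_arm(steps=[[5,0,1,0],[10,0,2,0],[15,0,3.5,0],[21,0,5.5,0],[26,0,7.5,0],[31,0,9.5,0],[33,0,10.5,0],[33,0,10.5,0]])

```text
clock: 8.65
position: [0.5144, -0.1725, 0.3416]
ee_rot: [0.282, -3.129, -0.0]
force: [0.6, -1.1, -0.9]
width: 0.174
```

Run:
```python
from h import *
import cv2
plan([.5346,-.1668,.370],10.3)
b=arm.get_image("scene")[:,:,::-1]
cv2.imwrite("pics/s3.png",b)
b=cv2.resize(b[170:290,230:350],(600,600),interpolation=cv2.INTER_CUBIC)
cv2.imwrite("pics/l3.png",b)
```

```text
pos [ 514.4 -172.5  341.6] jawyaw 10.31 F [ 0.6 -1.1 -0.9] w 16.0 t 8.65 j [-0.03  0.37  0.34  1.88 -0.15  0.92  2.13]
shift [-20.8   2.  -28.4] twist 0.0
```

View pics/l3.png

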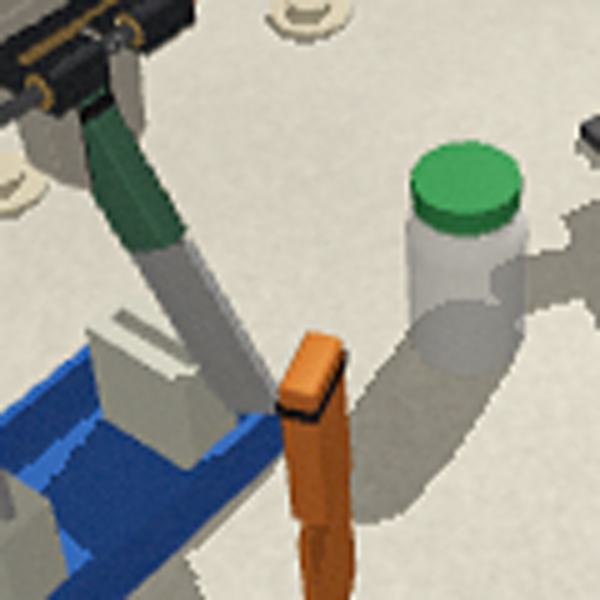

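Run:
```python
from h import *
j=arm.camera_info("scene");L,S=j["mtx"],j["pose"]
p0=np.array([.5144,-.1725,.3416-.159]);a=np.radians(10.3)
ex=np.array([np.cos(a),np.sin(a),0]);n=np.array([-np.sin(a),np.cos(a),0])
def pt(c,off):
    o,d=ray(L,S,((c[0]+.5)/5-.5+230,(c[1]+.5)/5-.5+170));q=p0+n*off
    P=o+d*((q-o)@n)/(d@n)-p0
    return np.array([P@ex,P[2]])*1000
for nm,A,B,off in [("left",(135,252),(238,412),-.0025),("right front",(182,250),(275,405),-.0025),("handle L",(85,130),(128,240),-.008)]:
    u,v=pt(A,off),pt(B,off);d=v-u;print(nm,u.round(1),v.round(1),"tilt",np.degrees(np.arctan2(d[0],-d[1])).round(1),np.hypot(*d).round(1))
```

```text
left [ 21.7 -56.4] [  74.9 -126. ] tilt 37.3 87.6
right front [ 53.4 -37.2] [  99.5 -104.7] tilt 34.4 81.8
handle L [ 9.9 11.5] [ 25.4 -42.9] tilt 15.8 56.6
```

Blade is at about 35–36°. Firming the grip, lifting clear, then travelling over the rack for a close look at the slot.

Run:
```python
from h import *
plan([.580,.270,.520],-10.4)
```

```text
pos [ 514.5 -172.5  341.6] jawyaw 10.31 F [ 0.3 -0.2 -0.9] w 15.6 t 8.7 j [-0.03  0.37  0.34  1.88 -0.15  0.92  2.13]
shift [-143.5  423.6 -178.4] twist 0.361
```

Call:
move_arm(steps=[[0,0,0,0],[0,0,-10,0],[0,0,-30,0],[0,0,-60,0],[0,0,-95,0],[0,0,-130,0],[0,0,-160,0],[0,0,-178,0],[0,0,-178,0]], grip_force=40)

```text
clock: 9.82
position: [0.5146, -0.1726, 0.5213]
ee_rot: [-0.282, 3.126, -0.001]
force: [0.2, 0.6, -1.6]
width: 0.173
```

Run:
```python
from h import *
plan([.580,.270,.520],-10.4)
```

```text
pos [ 514.6 -172.6  521.3] jawyaw 10.31 F [ 0.2  0.6 -1.6] w 15.9 t 9.82 j [-0.07  0.22  0.37  1.61 -0.08  1.32  2.07]
shift [-143.6  423.8    1.3] twist 0.361
```

Call:
move_arm(steps=[[-10,30,0,0.03],[-22,65,0,0.06],[-34,100,0,0.09],[-46,136,0,0.12],[-58,172,0,0.15],[-70,208,0,0.18],[-83,245,0,0.21],[-95,280,0,0.24],[-107,316,0,0.27],[-119,352,0,0.3],[-131,388,0,0.33],[-140,412,0,0.35],[-144,424,1,0.36],[-144,424,1,0.36],[-144,424,1,0.36],[-144,424,1,0.36],[-144,424,1,0.36]])

```text
clock: 11.95
position: [0.5804, 0.2698, 0.519]
ee_rot: [0.284, 3.128, 0.0]
force: [-0.2, -0.0, -2.1]
width: 0.172
```

Run:
```python
from h import *
import cv2
plan([.580,.270,.520],-10.4)
s=arm.observe();np.savez("w4.npz",p=s["position"],r=s["ee_rot"])
a=arm.get_image("wrist")[:,:,::-1];b=arm.get_image("scene")[:,:,::-1]
cv2.imwrite("pics/w4.png",a);cv2.imwrite("pics/s4.png",b)
b=cv2.resize(b[60:260,300:500],(400,400),interpolation=cv2.INTER_CUBIC)
cv2.imwrite("pics/l4.png",np.hstack([a[:,120:520],b]))
```

```text
pos [580.4 269.8 519. ] jawyaw -10.36 F [-0.2 -0.  -2.1] w 15.8 t 11.95 j [-0.66  0.4   0.22  1.36 -0.09  1.39  0.95]
shift [ 0.5  0.2 -1. ] twist 0.001
```

View pics/l4.png

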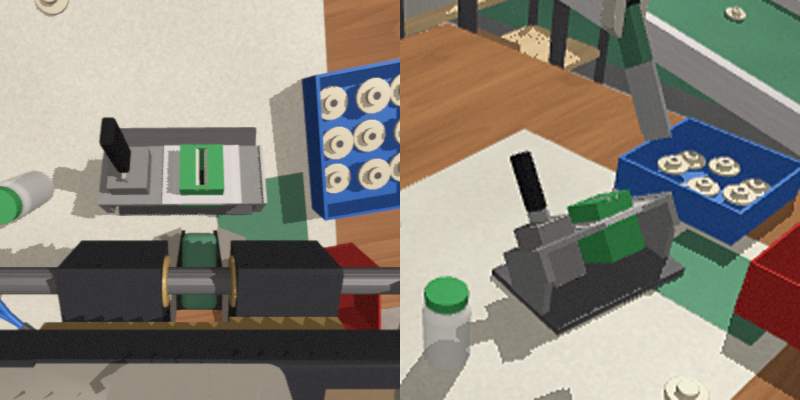

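Run:
```python
import cv2
im=cv2.imread("pics/w4.png");cv2.imwrite("pics/w4c.png",cv2.resize(im[130:210,270:380],None,fx=7,fy=7,interpolation=cv2.INTER_CUBIC))
s=cv2.imread("pics/s4.png");cv2.imwrite("pics/s4c.png",cv2.resize(s[50:150,380:480],None,fx=6,fy=6,interpolation=cv2.INTER_CUBIC))
```

```text
(no output)
```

View pics/w4c.png

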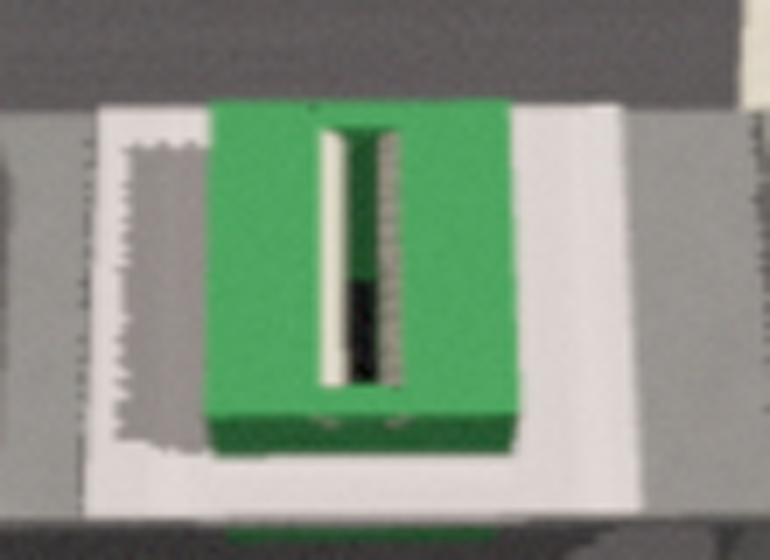

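View pics/s4c.png

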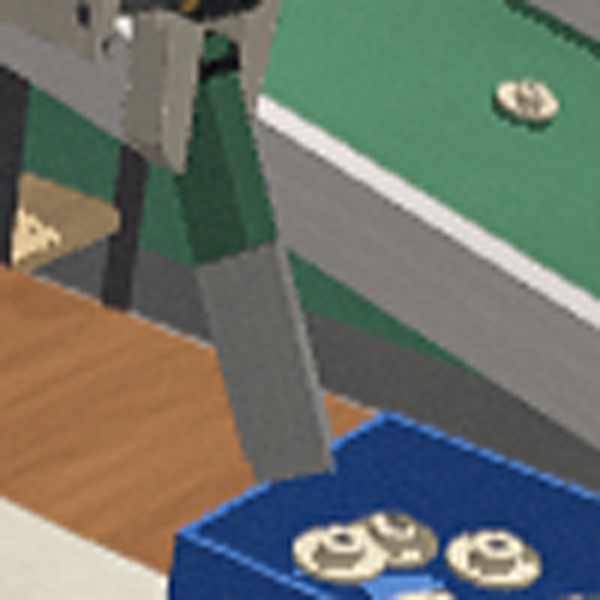

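Run:
```python
from h import *
z=np.load("w4.npz");R=Ro.from_rotvec(z["r"]).as_matrix()
i=arm.camera_info("wrist");W=np.eye(4);W[:3,:3]=R;W[:3,3]=z["p"];T=W@i["T_tool_cam"];K=i["mtx"]
f=lambda c:((c[0]+.5)/7-.5+270,(c[1]+.5)/7-.5+130)
Q={}
for n,c,h in [("slotlow",(360,130),.0895),("slothi",(360,385),.1205),("LL",(510,100),.0861),("LR",(210,100),.0861),("UL",(520,415),.1239),("UR",(205,415),.1239)]:
    Q[n]=onz(K,T,f(c),h)*1000;print(n,Q[n].round(1))
print("slotmid",((Q["slotlow"]+Q["slothi"])/2).round(1),"blockmid",sum(Q[k] for k in("LL","LR","UL","UR"))/4)
for a,b in (("slothi","slotlow"),("UL","LL"),("UR","LR")):
    d=Q[a]-Q[b];print(np.degrees(np.arctan2(d[1],d[0])).round(2))
for a,b in (("UL","UR"),("LL","LR")):
    d=Q[a]-Q[b];print(np.degrees(np.arctan2(-d[0],d[1])).round(2))
# scraper
j=arm.camera_info("scene");L,S=j["mtx"],j["pose"]
p0=z["p"]-[0,0,.159];a=np.radians(-10.36)
ex=np.array([np.cos(a),np.sin(a),0]);n=np.array([-np.sin(a),np.cos(a),0])
def pt(c,off):
    o,d=ray(L,S,((c[0]+.5)/6-.5+380,(c[1]+.5)/6-.5+50));q=p0+n*off
    P=o+d*((q-o)@n)/(d@n)-p0
    return np.array([P@ex,P[2]])*1000
for nm,A,B,off in [("left",(200,268),(257,478),-.0025),("right front",(273,250),(328,465),-.0025),("handle L",(178,175),(197,266),-.008),("handle R",(240,110),(275,240),-.008)]:
    u,v=pt(A,off),pt(B,off);d=v-u;print(nm,u.round(1),v.round(1),"tilt",np.degrees(np.arctan2(d[0],-d[1])).round(1),np.hypot(*d).round(1))
```

```text
slotlow [559.8 278.2  89.5]
slothi [603.  270.1 120.5]
LL [559.8 308.4  86.1]
LR [549.1 249.9  86.1]
UL [613.3 298.8 123.9]
UR [602.6 240.5 123.9]
slotmid [581.4 274.1 105. ] blockmid [581.19613787 274.41087884 105.        ]
-10.55
-10.14
-9.95
-10.36
-10.35
left [ 20.5 -56.3] [  69.5 -127.7] tilt 34.5 86.5
right front [ 56.3 -35.6] [ 103.3 -106. ] tilt 33.8 84.6
handle L [  6.5 -21.8] [ 24.  -52.8] tilt 29.5 35.6
handle R [33.1 12. ] [ 61.3 -28.5] tilt 34.8 49.4
```

```bash
cat >> h.py <<'E'
M=np.array([.5808,.2736,.105]);YA=np.radians(-10.35)
xr=np.array([np.cos(YA),np.sin(YA),0]);yr=np.array([-np.sin(YA),np.cos(YA),0]);zz=np.array([0,0,1.])
u=-np.sin(np.radians(35))*xr+np.cos(np.radians(35))*zz
def tcp(s,dy=0): return M+s*u+dy*yr-.0845*xr+.118*zz+.159*zz
E
python3 - <<'E'
from h import *
for s in (.15,.012,-.075): plan(tcp(s),-10.35)
E
```

```text
pos [580.4 270.1 518.9] jawyaw -10.33 F [ 0.3 -0.6 -1.3] w 16.2 t 12.05 j [-0.67  0.4   0.22  1.36 -0.09  1.39  0.95]
shift [170.7   3.5  14. ] twist 0.0
pos [580.4 270.1 518.9] jawyaw -10.33 F [ 0.3 -0.6 -1.3] w 16.2 t 12.05 j [-0.67  0.4   0.22  1.36 -0.09  1.39  0.95]
shift [ 91.6   3.5 127.1] twist 0.0
pos [580.4 270.1 518.9] jawyaw -10.33 F [ 0.3 -0.6 -1.3] w 16.2 t 12.05 j [-0.67  0.4   0.22  1.36 -0.09  1.39  0.95]
shift [ 41.7   3.5 198.4] twist 0.0
```

Call:
move_arm(steps=[[25,0.5,2,0],[55,1,4,0],[85,2,7,0],[115,2.5,9,0],[145,3,12,0],[165,3.5,14,0],[171,3.5,14,0],[171,3.5,14,0],[160,3.5,30,0],[147,3.5,48,0],[134,3.5,66,0],[121,3.5,85,0],[108,3.5,103,0],[98,3.5,118,0],[92,3.5,127,0],[92,3.5,127,0],[92,3.5,127,0],[92,3.5,127,0]])

```text
clock: 14.3
position: [0.4902, 0.2908, 0.3925]
ee_rot: [0.281, 3.128, 0.001]
force: [0.6, 0.1, -1.9]
width: 0.171
```

Run:
```python
from h import *
import cv2
for s in (.012,-.005,-.02,-.075): plan(tcp(s),-10.35)
b=arm.get_image("scene")[:,:,::-1];t=arm.get_image("top")[:,:,::-1]
cv2.imwrite("pics/s5.png",b);cv2.imwrite("pics/t5.png",t)
b=cv2.resize(b[120:220,340:440],(400,400),interpolation=cv2.INTER_CUBIC);t=cv2.resize(t[110:210,140:240],(400,400),interpolation=cv2.INTER_CUBIC)
cv2.imwrite("pics/l5.png",np.hstack([b,t]))
```

```text
pos [490.2 290.8 392.5] jawyaw -10.27 F [ 0.6  0.1 -1.9] w 15.7 t 14.3 j [-0.76  0.35  0.18  1.74 -0.07  1.05  0.83]
shift [-0.8 -0.6  0.6] twist 0.001
pos [490.2 290.8 392.5] jawyaw -10.27 F [ 0.6  0.1 -1.9] w 15.7 t 14.3 j [-0.76  0.35  0.18  1.74 -0.07  1.05  0.83]
shift [-10.5  -0.6  14.6] twist 0.001
pos [490.2 290.8 392.5] jawyaw -10.27 F [ 0.6  0.1 -1.9] w 15.7 t 14.3 j [-0.76  0.35  0.18  1.74 -0.07  1.05  0.83]
shift [-19.1  -0.7  26.8] twist 0.001
pos [490.2 290.8 392.5] jawyaw -10.27 F [ 0.6  0.1 -1.9] w 15.7 t 14.3 j [-0.76  0.35  0.18  1.74 -0.07  1.05  0.83]
shift [-50.6  -0.8  71.9] twist 0.001
```

View pics/l5.png

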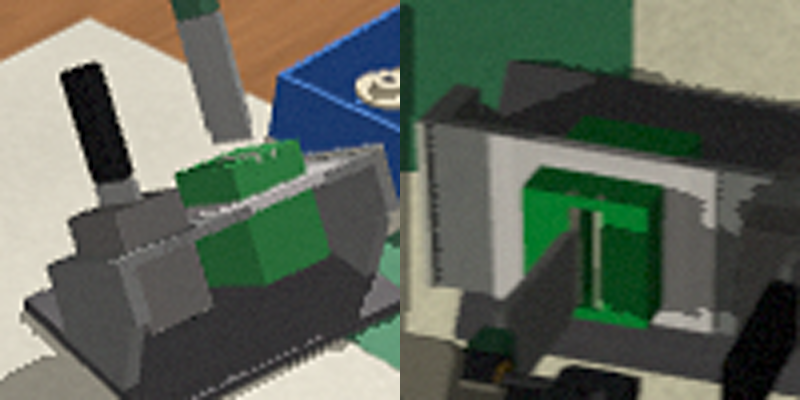

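Call:
move_arm(steps=[[-3,-0.5,4,0],[-5,-0.5,7,0],[-7,-0.5,10,0],[-9,-0.5,12.5,0],[-11,-0.5,15,0],[-11,-0.5,15,0]])

```text
clock: 15.15
position: [0.5013, 0.2879, 0.3765]
ee_rot: [-0.282, -3.129, 0.0]
force: [0.7, -0.0, -1.6]
width: 0.176
```

Call:
move_arm(steps=[[-2,0,3,0],[-4,0,6,0],[-6,0,9,0],[-8,0,11.5,0],[-8,0,11.5,0]])

```text
clock: 15.78
position: [0.5092, 0.2865, 0.365]
ee_rot: [-0.282, -3.129, 0.0]
force: [-0.6, -0.8, -0.8]
width: 0.174
```

Run:
```python
from h import *
import cv2
for s in (-.02,-.075): plan(tcp(s),-10.35)
print(arm.observe()["ft_torque"].round(2))
b=arm.get_image("scene")[:,:,::-1];t=arm.get_image("top")[:,:,::-1]
b=cv2.resize(b[120:220,340:440],(400,400),interpolation=cv2.INTER_CUBIC);t=cv2.resize(t[110:210,140:240],(400,400),interpolation=cv2.INTER_CUBIC)
cv2.imwrite("pics/l6.png",np.hstack([b,t]))
```

```text
pos [509.2 286.5 365. ] jawyaw -10.32 F [-0.6 -0.8 -0.8] w 15.9 t 15.78 j [-0.73  0.4   0.18  1.74 -0.08  1.01  0.87]
shift [ 0.2  0.2 -0.7] twist 0.001
pos [509.2 286.5 365. ] jawyaw -10.32 F [-0.6 -0.8 -0.8] w 15.9 t 15.78 j [-0.73  0.4   0.18  1.74 -0.08  1.01  0.87]
shift [-31.3   0.2  44.4] twist 0.001
[ 0.05  0.11 -0.02]
```

View pics/l6.png

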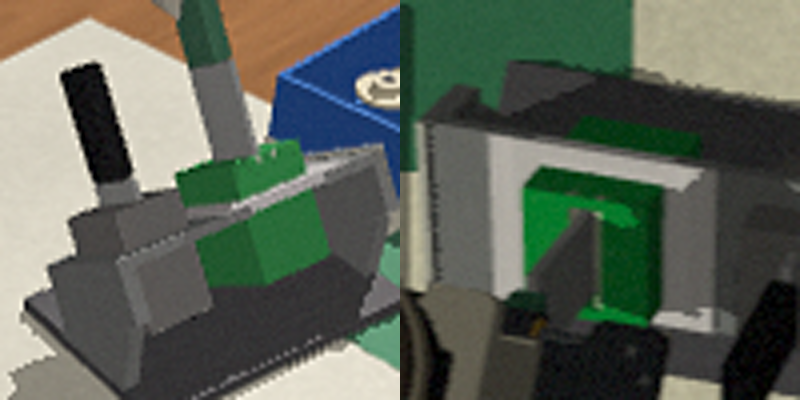

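The blade is about 20 mm into the slot with no side force. Continuing along the slot axis.

Call:
move_arm(steps=[[-3,0,4.5,0],[-6,0,9,0],[-9.5,0,13.5,0],[-12.5,0,18,0],[-15.5,0,22,0],[-15.5,0,22,0]], grip_force=20)

```text
clock: 16.62
position: [0.5245, 0.2836, 0.3428]
ee_rot: [-0.283, -3.128, 0.001]
force: [-0.1, -0.5, -1.4]
width: 0.174
```

Call:
move_arm(steps=[[-3,0,4.5,0],[-6,0,9,0],[-9,0,13,0],[-11,0,15.5,0],[-11,0,15.5,0]])

```text
clock: 17.25
position: [0.5353, 0.2817, 0.3275]
ee_rot: [-0.283, -3.129, 0.0]
force: [1.2, 0.2, -2.3]
width: 0.169
```

Run:
```python
from h import *
plan(tcp(-.075),-10.35)
print(arm.observe()["ft_torque"].round(2))
```

```text
pos [535.3 281.7 327.5] jawyaw -10.32 F [ 1.2  0.2 -2.3] w 15.6 t 17.25 j [-0.69  0.47  0.17  1.73 -0.1   0.95  0.91]
shift [-4.8  0.2  6.9] twist 0.0
[0.01 0.08 0.01]
```

Call:
move_arm(steps=[[-1.5,0,2,0],[-3,0,4,0],[-4,0,5.5,0],[-4.5,0,6.5,0],[-5,0,7.2,0],[-5,0,7.2,0]])

```text
clock: 18.0
position: [0.5384, 0.282, 0.3218]
ee_rot: [-0.28, -3.126, -0.002]
force: [-12.3, -0.2, 16.7]
width: 0.174
```

Call:
move_arm(steps=[[-0.6,0,0.8,0],[-1.2,0,1.6,0],[-1.2,0,1.6,0]])

```text
clock: 18.38
position: [0.5389, 0.2821, 0.3204]
ee_rot: [-0.279, -3.125, -0.002]
force: [-17.2, -0.3, 20.3]
width: 0.175
```

Call:
move_arm(steps=[[-0.6,0,0.8,0],[-1.2,0,1.6,0],[-1.2,0,1.6,0]])

```text
clock: 18.75
position: [0.5402, 0.2817, 0.3189]
ee_rot: [-0.279, -3.125, -0.002]
force: [-17.1, -0.8, 21.4]
width: 0.175
```

Axial reaction of about 27 N at the predicted floor depth, so the blade is on the floor. Relaxing, opening, and checking.

Call:
move_arm(steps=[[1,0,-1.5,0],[2,0,-3,0],[2,0,-3,0]], grip_force=5)

```text
clock: 19.12
position: [0.5407, 0.2808, 0.3203]
ee_rot: [0.282, 3.128, 0.0]
force: [0.3, 0.2, -2.7]
width: 0.177
```

Call:
move_arm(steps=[[0,0,0,0],[0,0,0,0],[0,0,0,0],[0,0,0,0]], grip=45)

```text
clock: 19.62
position: [0.5405, 0.2809, 0.3204]
ee_rot: [0.282, 3.129, 0.0]
force: [-0.2, 0.3, -0.5]
width: 0.483
```

Call:
move_arm(steps=[[0,0,-10,0],[0,0,-30,0],[0,0,-60,0],[0,0,-95,0],[0,0,-130,0],[0,0,-165,0],[0,0,-165,0],[-15,0,-165,0],[-30,0,-165,0],[-40,0,-165,0],[-40,0,-165,0],[-40,0,-165,0]])

```text
clock: 21.12
position: [0.5797, 0.2738, 0.485]
ee_rot: [-0.282, -3.128, 0.0]
force: [0.0, -0.2, 0.1]
width: 0.489
```

Run:
```python
from h import *
import cv2
plan(tcp(-.075),-10.35)
b=arm.get_image("scene")[:,:,::-1];w=arm.get_image("wrist")[:,:,::-1]
cv2.imwrite("pics/s7.png",b);cv2.imwrite("pics/w7.png",w)
b=cv2.resize(b[120:220,340:440],(400,400),interpolation=cv2.INTER_CUBIC)
cv2.imwrite("pics/l7.png",np.hstack([b,w[:,120:520]]))
```

```text
pos [579.7 273.8 485. ] jawyaw -10.31 F [ 0.  -0.2  0.1] w 44.9 t 21.12 j [-0.66  0.41  0.21  1.42 -0.09  1.32  0.94]
shift [4.030e+01 1.000e-01 1.645e+02] twist 0.001
```

View pics/l7.png

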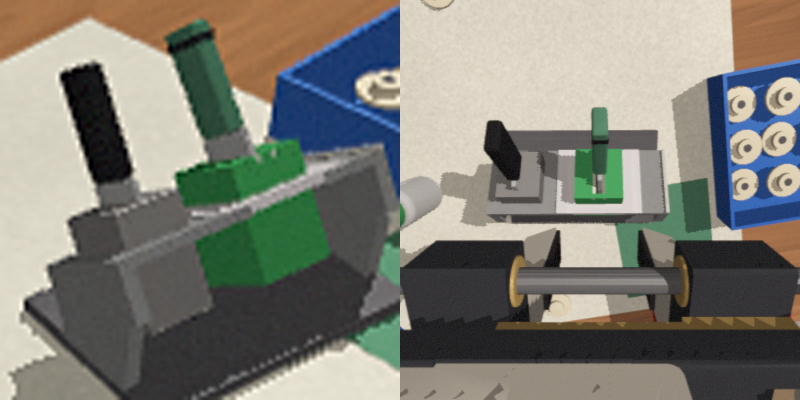

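Run:
```python
from h import *
import cv2
j=arm.camera_info("scene");L,S=j["mtx"],j["pose"]
def proj(P):
    q=np.linalg.inv(S)@np.r_[P,1];return (L@q[:3]/q[2])[:2]
im=cv2.imread("pics/s7.png");c=cv2.resize(im[115:175,365:415],None,fx=10,fy=10,interpolation=cv2.INTER_CUBIC)
xs=np.cos(np.radians(35))*xr+np.sin(np.radians(35))*zz
for w in (-.017,.017):
  for e,o in ((.095,-.008),(.015,-.008),(0,-.0025)):
    p=proj(M+e*u+(w if e else w*23/17)*xs+o*yr);k=((p-[365,115]+.5)*10-.5);print(w,e,p.round(1),k.round());cv2.circle(c,tuple(int(v) for v in k),4,(0,0,255),-1)
cv2.imwrite("pics/c7.png",c)
```

```text
-0.017 0.095 [383.2 127.5] [186. 129.]
-0.017 0.015 [391.3 154.9] [267. 404.]
-0.017 0 [393.  159.6] [284. 451.]
0.017 0.095 [390.5 125.3] [259. 108.]
0.017 0.015 [398.7 153.7] [342. 391.]
0.017 0 [403.2 158.1] [386. 435.]
```

View pics/c7.png

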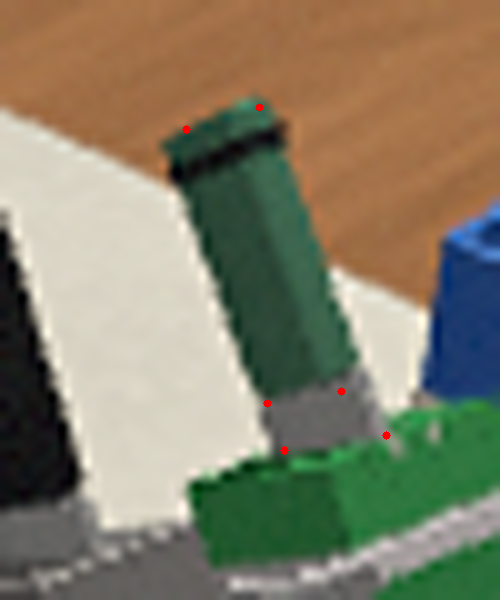

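Overlay with the home pose (handle base 15 mm out) agrees to about 0.6 px, but that is only good to about 2 mm. The grip also slipped a few mm in the last push, so I'll regrip harder and confirm the hard stop.

Call:
move_arm(steps=[[20,0,0,0],[40,0,0,0],[40,0,0,0],[40,0,40,0],[40,0,80,0],[40,0,120,0],[40,0,150,0],[40,0,163,0],[40,0,163,0],[40,0,163,0]])

```text
clock: 22.48
position: [0.5411, 0.281, 0.3237]
ee_rot: [0.282, 3.127, 0.002]
force: [-0.1, -0.4, 0.2]
width: 0.493
```

Call:
move_arm(steps=[[0,0,0,0],[0,0,0,0],[0,0,0,0],[0,0,0,0],[0,0,0,0]], grip=0, grip_force=55)

```text
clock: 23.1
position: [0.5405, 0.2809, 0.3225]
ee_rot: [0.282, 3.129, 0.0]
force: [-0.8, -0.6, 1.5]
width: 0.169
```

Call:
move_arm(steps=[[-0.6,0,0.8,0],[-1.2,0,1.6,0],[-1.2,0,1.6,0]])

```text
clock: 23.48
position: [0.5411, 0.2811, 0.322]
ee_rot: [-0.281, -3.128, -0.001]
force: [-6.6, -1.1, 14.8]
width: 0.168
```

Call:
move_arm(steps=[[-0.5,0,0.8,0],[-1,0,1.5,0],[-1,0,1.5,0]])

```text
clock: 23.85
position: [0.5414, 0.2812, 0.3217]
ee_rot: [-0.281, -3.127, -0.003]
force: [-13.0, -1.9, 28.2]
width: 0.17
```

Hard stop confirmed: 31 N for about 1 mm of travel. Relaxing, releasing and retreating.

Call:
move_arm(steps=[[1,0,-1.5,0],[2,0,-3,0],[2,0,-3,0]], grip_force=5)

```text
clock: 24.22
position: [0.5407, 0.2808, 0.3221]
ee_rot: [0.282, 3.129, -0.0]
force: [0.7, 0.1, 1.2]
width: 0.175
```

Call:
move_arm(steps=[[0,0,0,0],[0,0,0,0],[0,0,0,0],[0,0,0,0]], grip=45)

```text
clock: 24.72
position: [0.5406, 0.2808, 0.3222]
ee_rot: [-0.282, -3.129, 0.0]
force: [0.1, -0.1, 0.1]
width: 0.487
```

Call:
move_arm(steps=[[0,0,-10,0],[0,0,-30,0],[0,0,-60,0],[0,0,-95,0],[0,0,-130,0],[0,0,-165,0],[0,0,-165,0],[-15,0,-165,0],[-30,0,-165,0],[-40,0,-165,0],[-40,0,-165,0],[-40,0,-165,0]])

```text
clock: 26.22
position: [0.5799, 0.2738, 0.4869]
ee_rot: [-0.282, -3.128, 0.0]
force: [0.9, 0.5, -0.4]
width: 0.492
```

Run:
```python
from h import *
import cv2
plan(tcp(-.075),-10.35)
b=arm.get_image("scene")[:,:,::-1]
cv2.imwrite("pics/s8.png",b)
c=cv2.resize(b[115:175,365:415],None,fx=6,fy=6,interpolation=cv2.INTER_CUBIC);d=cv2.resize(b[120:320,180:440],(468,360),interpolation=cv2.INTER_CUBIC)
cv2.imwrite("pics/c8.png",np.hstack([c,d]))
```

```text
pos [579.9 273.8 486.9] jawyaw -10.3 F [ 0.9  0.5 -0.4] w 45.1 t 26.23 j [-0.67  0.41  0.21  1.41 -0.09  1.32  0.94]
shift [4.040e+01 1.000e-01 1.664e+02] twist 0.001
```

View pics/c8.png

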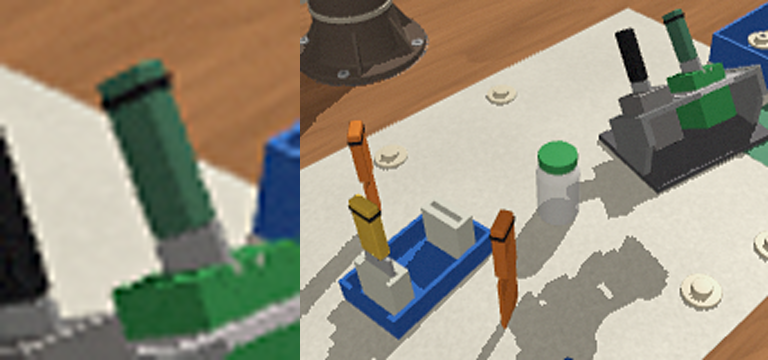

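The picture shows the green scraper seated in the block at the same height as the black one. The yellow scraper (370,225), the jar (557,180) and both orange ones are unmoved.

```bash
python3 -c "
from cell import arm
print(arm.sign_off())"
```

```text
the job is handed in; nothing more can be done
None
```

The green-handled scraper is fully home in the green block's slot and released. I handed the job in at about 26 s, with the gripper open and clear of everything.

- **How:** the tool can't tilt, so I lifted the scraper out and pivoted it about 35° in the pads, pressing its blade edge against the outside end of its own caddy pocket. I found the slot by eye; the top and wrist cameras agreed to about 3 mm. I then slid the blade in along the slot's axis.
- **Seating check:** the first push stopped at the expected floor depth, but the grip slipped a few mm at about 27 N. I regripped harder and pushed again. It held firm, moving about 1 mm at 31 N.
- **Last picture:** about 15 mm of blade shows below the handle, as expected when home, but the camera check is only good to about 2 mm. The handle leans slightly further toward the robot than predicted, which the slot's play allows.
- **Other objects:** the yellow scraper, the jar and the orange scrapers are where they were.

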